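# Knock the cap onto a sample jar in the capping jig

## Task

Lift the mallet out of its rack by the handle, stand it on its striking face on the cork mat and let go, then take it again by its head. With it held that way, strike the plunger of the capping jig smartly down until it stays fully home and the cap sits on the jar, touching the jig only with the mallet, never with the hand. Then stand the mallet back on the mat on its striking face and let go, leaving the beaker and the two loose jars where they are.

Things in the scene. Friction and masses are not known exactly. Their poses are not given: they have to be found in the camera images.
- mallet: Mallet, loose, 135-225 g. Head: white cylinder 46 mm diameter, 70 mm long, flat ends. Handle: wooden bar 18 mm wide, 20 mm high, square to the head, pointing along -x, 20 to 152 mm from the head's axis, centre line 35 mm above the striking face. Origin: centre of the striking (lower) face; z up the head's axis. Starts upright in the rack; stands by itself on its striking face, handle level.
- mallet_head (a point): Middle of the mallet's head, on its axis, 35 mm above the striking face. For the blow the grasp must be within 60 mm of this point: held by the handle's end the mallet can be carried, but a blow would twist it in the fingers.
- mallet_grip (a point): Point on the centre line of the mallet's handle, 124 mm from the head's axis; in the rack it lies 45 mm above the bench, in the 70 mm of handle that stick out. Held there, the heavy head may droop by some 30 degrees in the fingers, so carry it high; lowered onto a flat surface it levels itself.
- rack: Grey rack fixed to the bench, 119 x 78 x 82 mm high, open on top. Origin: on the bench under the centre of the pocket holding the head (57 mm wide, floor at 10 mm). A 28 mm channel lets the handle out along -x; the rack ends 82 mm from the origin there. Walls rise 2 mm above the head, so the head cannot be gripped inside; the mallet comes out straight up, by at least 75 mm.
- mat: Square cork mat 180 x 180 mm, 6 mm thick, fixed to the bench. Origin: centre of its underside.
- jig: Capping jig fixed to the bench: aluminium base 120 x 120 x 12 mm, posts at y = +-50 mm, bridge 28 x 114 mm with its top at 111 mm, brass bush to 119 mm. A glass jar stands under the bridge. A steel plunger with a flat round button (34 mm across, 12 mm thick) passes upright through the bridge's middle and carries the cap. Origin: on the bench under the plunger.
- plunger_top (a point): Centre of the flat top of the plunger's button: 150 mm above the bench when up, 134 mm when fully home.
- plunger (a joint): Travel down, m: 0 up (start), 0.016 fully home, cap on jar. A spring pushes it up but a friction collar holds it wherever it is driven; going down it resists with about 6 N at the top and 10 N at the bottom. It must be a blow: faster than 0.04 m/s within the first 10.5 mm, so bring the mallet down at 0.1 m/s or more through the whole travel; more blows may follow. A slow squeeze does not count.
- beaker: Loose glass beaker, 68 mm across, 85 mm high; a bystander. Origin: centre of its underside.
- jar_a: Loose capped glass jar, 44 mm across, 62 mm high; a bystander. Origin: centre of its underside.
- jar_b: Loose capped glass jar like the other; a bystander. Origin: centre of its underside.
Things that resemble listed ones, but are neither listed nor needed, are in the scene too. Several things have the shape of the mallet; the one meant has the colours described above.

How it is judged:
On the way, in this order (a step that is already met when the one before it is completed fails the run):
1. the mallet stands on its striking face on the cork mat, let go and still (x of mallet in the frame of mat between -0.085 and 0.085 m and y of mallet in the frame of mat between -0.085 and 0.085 m and z of mallet in the frame of mat between 0.002 and 0.01 m and angle between mallet's own z axis and vertical below 0.1 rad and linear speed of mallet below 0.03 m/s and contact force between the fingers and mallet below 0.2 N), for 0.2 s.
2. a blow: the mallet, held by its head, drives the plunger down at more than 0.04 m/s while it is less than 10.5 mm down (velocity of joint plunger above 0.04 m/s and value of joint plunger below 0.0105 m and distance between mallet and plunger_top below 0.03 m and distance between the grasp point and mallet_head below 0.06 m).
At the end, for the whole second after the job is handed in: The plunger is home (at least 14 of its 16 mm down) and stays there, and the mallet stands still on its striking face on the cork mat (upright within 0.1 rad, the centre of its face within 85 mm of the mat's centre along both of the mat's sides) (value of joint plunger above 0.014 m and x of mallet in the frame of mat between -0.085 and 0.085 m and y of mallet in the frame of mat between -0.085 and 0.085 m and z of mallet in the frame of mat between 0.002 and 0.01 m and angle between mallet's own z axis and vertical below 0.1 rad and linear speed of mallet below 0.03 m/s); the robot touches nothing.
It fails at once if the hand or arm touches the capping jig (only the mallet may) (contact force between any of the fingers, the arm and jig above 1 N).
It fails at once if the beaker or a loose jar is shifted by more than 30 mm (distance of any of beaker, jar_a, jar_b from where it was at the start of the episode above 0.03 m).
It also fails if it takes over 72 s, if anything falls off the work surface, if the arm or the gripper's body presses on something with over 40 N, if the wrist force passes 120 N, or if a joint passes its speed limit or range.

## Robot

A 6-joint arm with a two-finger parallel gripper is mounted at the origin on the work surface. World frame = base frame: x ahead of the robot, y to its left, z up, the work surface at z = 0. Lengths are in m, angles in rad, forces in N, time in s.
With the tool pointing down it reaches from about 0.35 to 0.975 m from the base axis. Payload 4.9 kg.
Tool frame: the origin (TCP) lies at the very end of the fingers, on their centre line; the grasp point (between the pads) lies 19 mm behind it; z points along the fingers, y is the direction in which the jaws open and shut (so a half turn about z gives the same grasp; the last joint's range is limited). The gripper opens to 85 mm and grips with 20 to 120 N. Pads are 22 mm wide; open, the fingers measure 114 mm over their backs; the gripper's body (76 mm by 85 mm) begins 54 mm behind the grasp point. The pads swing forward as they close: fully open they stand 13 mm farther back than shut.
Start: joints at [1.06, 0.053, 1.613, -0, 1.476, -0.119], TCP at [0.239, 0.578, 0.231] pointing down, gripper open.
Joint ranges: [-3.01, 3.01], [-1.01, 2.22], [0.06, 2.58], [-1.02, 4.17], [0.09, 2.62], [-3.14, 3.14]. Speed limits (rad/s): [2.57, 2.57, 3.14, 3.14, 3.14, 3.14].

## Interface

Orientations are given as a rotation vector (axis times angle).
In Python, from station import ctrl gives the robot as it stands.
- The arm moves only by the tool step_arm, never from a script. Its argument "moves" is a list of rows, each a list of 5 numbers: the opening, from 0 (shut) to 1 (fully open), then the shift along the world's x, y, z in m, then the turn about the world's z in degrees. A call has 1 to 20 rows; each row shifts and turns the pose as measured when the row begins; what a row does not reach is not made up. A row lasts 1/8 s, in which the tool goes at most 62.5 mm and 10.7 degrees, less where a joint would pass 70% of its speed; a pose out of reach is approached as far as the arm can. A call is refused whole if a number of a shift passes 0.0625 or a number of a turn 10.7, either way. A call with a gripper value outside its range is refused whole. The fingers move at their own pace and stop on an object; "newtons" is the grip in N (left out, the last holds). Time passes only in rows, so rows that do not move let the fingers close. It gives the time, the measured TCP pose, the force and the opening at its end, in the units of the state.
- ctrl.get_obs(): the state, without advancing time (a new reading comes with each control period).
- ctrl.get_image(name): name is "side" or "top" or "wrist"; returns a dict with "color" (420x560x3 uint8, red, green, blue), "camera_matrix" (3x3 intrinsics, pixels), "k1" (the pictures are not rectified: a ray, as slopes to the right and down, at radius r is drawn at 1 + k1 r^2 times it, then the intrinsics apply), "R" (3x3) and "t" (3): a world point X has camera coordinates R X + t; the wrist camera has in their place "T_tool_cam" (4x4, takes a point from camera to tool coordinates, whose origin is the TCP and whose axes are the flange's). Camera axes: x right, y down, z forward; pixel columns grow to the right and rows downward; lengths in m; the calibration is good to about 2 mm. A picture is of the moment at which its call begins: read the wrist's pose just before it. There is no depth.
- ctrl.finish_job(): hands the job in, once; it reports no verdict.
Trained networks look in a picture, given as the dict that the camera call returned (one of the last four; its "shot" number tells which), for a name from the list of things; names that differ only in an ending like _2 or _b are one class to them, and where a whole thing is asked for, a point or a joint stands for the part that bears it (a point fixed in the world has none). Each returns a list of dicts, best first, with "p" (0 to 1); they miss things now and then, are a little off and sometimes report something else, mostly with a low value. They report only what shows in the picture. A call takes as long as a camera call. They do not tell look-alikes from the thing itself.
- ctrl.spot_in(picture, query): "bbox" ([left, top, right, bottom] in pixels, round what is visible of it).
The state is a dict: "t": time; "q": joint angles; "dq": joint speeds; "effort": joint torques, N m; "tool_pos": TCP position; "tool_rot": TCP orientation; "contact_force": force on the tool from outside, world axes, zero at the start; "wrist_torque": the same for the moment, N m; "opening": finger opening in m.
Only numpy, scipy, OpenCV 4.12 (cv2) and the standard library are available. Lean on these libraries where they do the work, as an engineer would, in place of code of your own. Each camera call takes 0.05 s, during which the arm holds its last target.

## Working session

There is one attempt and no reset: what is moved stays moved. The work goes in short steps, Python scripts to look and compute and a tool call to move; the robot and the scene stay as the last step left them, time stands still between calls to the robot, and variables do not carry over. Pictures are saved under pics/ and viewed, and the job is handed in when it is done.

Besides the shell and the picture viewer there is one more tool, called after "Call:" by a JSON object that holds its "method" and its "body", one argument or row to a line. step_arm: Moves the arm, as the interface text tells. Its arguments: {"type":"object","properties":{"moves":{"type":"array","items":{"type":"array","items":{"type":"number"}}},"newtons":{"type":"number"}},"required":["moves"]}

```bash
ls; mkdir -p pics; cat > h.py <<'E'
from station import ctrl
import numpy as np, cv2
def save(im,n): cv2.imwrite('pics/'+n,cv2.cvtColor(np.asarray(im['color']),cv2.COLOR_RGB2BGR))
E
python3 - <<'E'
from h import *
np.set_printoptions(precision=4,suppress=True)
for n in ['top','side','wrist']:
    o=ctrl.get_obs()
    im=ctrl.get_image(n); save(im,n+'0.png'); print(n,im['shot'],im['k1'],im['camera_matrix'])
    print({k:im[k] for k in im if k in('R','t','T_tool_cam')})
    if n!='wrist':
        for q in ['mallet','rack','mat','jig','plunger','beaker','jar_a','mallet_grip']:
            print(q,[(np.round(d['bbox']),round(d['p'],2)) for d in ctrl.spot_in(im,q)])
print(o)
E
```

```text
pics
top 1 0.0013030811608057084 [[451.2029   0.     272.3559]
 [  0.     451.2029 214.7056]
 [  0.       0.       1.    ]]
{'R': array([[-0.0085, -0.9999,  0.0107],
       [-0.9966,  0.0076, -0.0821],
       [ 0.082 , -0.0114, -0.9966]]), 't': array([-0.0859,  0.5182,  1.1705])}
mallet [(array([390., 202., 435., 257.]), 0.9), (array([319., 104., 370., 157.]), 0.73), (array([320., 186., 351., 249.]), 0.65), (array([314., 298., 382., 328.]), 0.59)]
rack [(array([318., 173., 362., 229.]), 0.79)]
mat [(array([ 82., 173., 167., 254.]), 0.84)]
jig [(array([192., 161., 249., 221.]), 0.77)]
plunger [(array([208., 174., 224., 198.]), 0.7)]
beaker [(array([237., 248., 259., 275.]), 0.64), (array([ 81., 170., 167., 253.]), 0.62), (array([318., 184., 350., 250.]), 0.18)]
jar_a [(array([259., 118., 276., 138.]), 0.73), (array([202., 114., 218., 133.]), 0.56)]
mallet_grip [(array([387., 202., 438., 258.]), 0.83), (array([314., 298., 381., 335.]), 0.71), (array([318., 105., 370., 154.]), 0.58), (array([318., 184., 352., 250.]), 0.57)]
side 2 0.04729967041310522 [[493.9524   0.     277.9982]
 [  0.
[... 997 characters left out ...]
366.5455 208.3905]
 [  0.       0.       1.    ]]
{'T_tool_cam': array([[-0.0004, -0.9605, -0.2783,  0.0705],
       [ 1.    , -0.0004,  0.0001,  0.0005],
       [-0.0003, -0.2783,  0.9605, -0.1428],
       [ 0.    ,  0.    ,  0.    ,  1.    ]])}
{'t': 0.9, 'q': array([ 1.06  ,  0.0527,  1.6129, -0.    ,  1.476 , -0.119 ]), 'dq': array([ 0.0005,  0.0002,  0.0009, -0.0009, -0.0011,  0.0007]), 'effort': array([ -0.0012, -39.3667, -37.0472,  -0.0002,   0.0004,   0.    ]), 'tool_pos': array([0.2387, 0.5776, 0.2313]), 'tool_rot': array([0.6115, 3.0815, 0.0001]), 'contact_force': array([-0.0159,  0.0562, -0.58  ]), 'wrist_torque': array([-0.0214, -0.0088,  0.0295]), 'opening': 0.08556275517243729}
```

```bash
python3 - <<'E'
import cv2
for n in ['top','side']:
    a=cv2.imread(f'pics/{n}0.png'); b=a[90:345,70:450]
    if n=='side': b=a[160:400,160:450]
    cv2.imwrite(f'pics/{n}0c.png',cv2.resize(b,(790,int(b.shape[0]*790/b.shape[1])) if n=='top' else (720,596),interpolation=cv2.INTER_CUBIC))
E
```

```text
(no output)
```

View pics/top0.png

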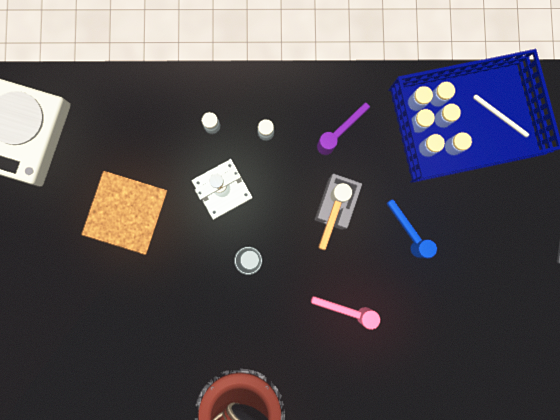

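View pics/top0c.png

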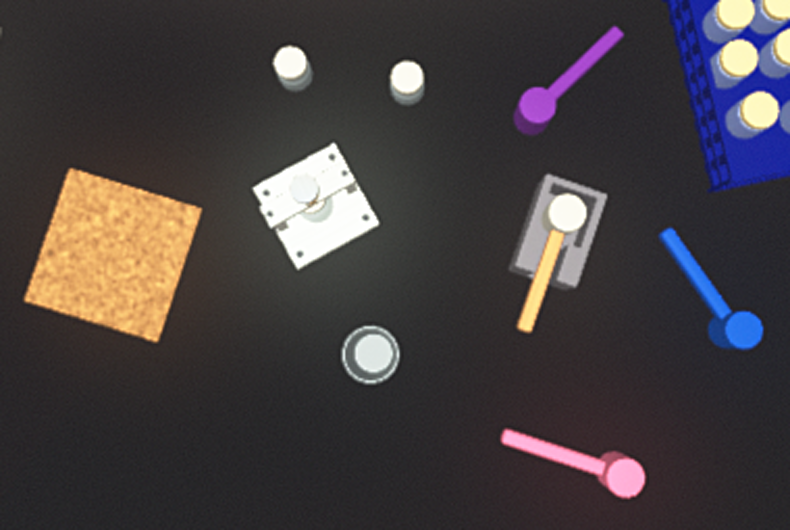

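View pics/side0c.png

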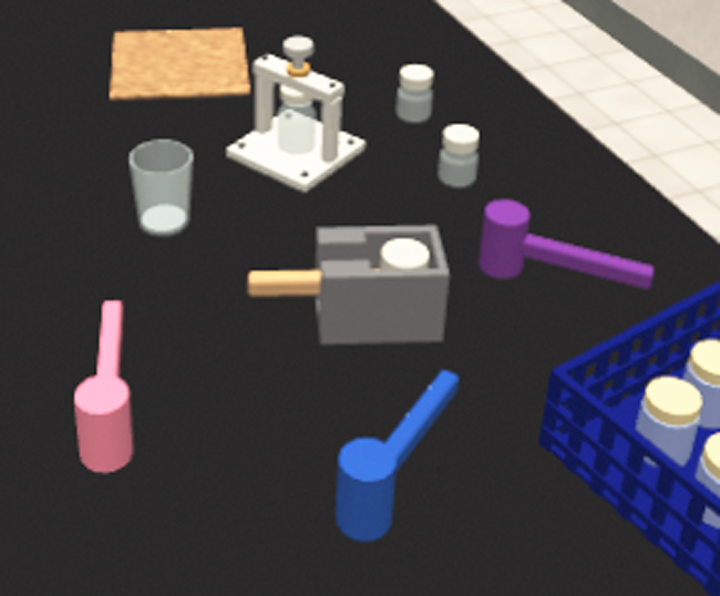

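Top view: the white-headed mallet is in the rack, with its head at about (343,192) and its handle end at about (322,248). The mat centre is at (124,213), the plunger button at (217,181), the beaker at (248,261) and the jars at (210,122) and (266,129). Next I locate these in 3D.

```bash
cat >> h.py <<'E'
np.set_printoptions(precision=4,suppress=True)
def unproj(im,uv,z,R=None,t=None):
    K=np.asarray(im['camera_matrix']);k1=im['k1'];uv=np.atleast_2d(np.asarray(uv,float))
    p=cv2.undistortPoints(uv.reshape(-1,1,2),K,np.array([k1,0,0,0.]))[:,0]
    R=np.asarray(im['R']) if R is None else R;t=np.asarray(im['t']) if t is None else t
    d=np.c_[p,np.ones(len(p))]@R; c=-R.T@t
    s=(z-c[2])/d[:,2]; return c+d*s[:,None]
def proj(im,X,R=None,t=None):
    R=np.asarray(im['R']) if R is None else R;t=np.asarray(im['t']) if t is None else t
    return cv2.projectPoints(np.atleast_2d(np.asarray(X,float)),cv2.Rodrigues(R)[0],t,np.asarray(im['camera_matrix']),np.array([im['k1'],0,0,0.]))[0][:,0]
E
python3 - <<'E'
from h import *
im=ctrl.get_image('top'); sd=ctrl.get_image('side')
a=im['color']; hsv=cv2.cvtColor(a,cv2.COLOR_RGB2HSV)
m=((hsv[...,0]>8)&(hsv[...,0]<25)&(hsv[...,1]>110)&(hsv[...,2]>110)).astype('uint8')
n,l,s,c=cv2.connectedComponentsWithStats(m)
for i in range(1,n):
    if s[i,4]>100:
        r=cv2.minAreaRect(np.argwhere(l==i)[:,::-1].astype('float32')); bp=cv2.boxPoints(r); print(s[i],c[i],r)
        z=.006 if s[i,4]>2000 else .055
        print(unproj(im,bp,z)[:,:2], unproj(im,r[0],z)[0,:2])
hd=unproj(im,(342.7,192.3),.080)[0]; print('head',hd,proj(sd,hd))
pl=unproj(im,(216.7,180.9),.150)[0]; print('plunger',pl,proj(sd,pl))
for n,u,z in [('beaker',(248,261),.04),('jar',(209.5,120),.062),('jar',(265.5,126),.062)]: print(n,unproj(im,u,z)[0])
ca=unproj(im,np.array([(253,188),(335,144),(378,223),(298,269)])/2.079+[70,90],.012); print(ca,ca.mean(0))
E
python3 - <<'E'
import cv2
a=cv2.imread('pics/top0.png')
cv2.imwrite('pics/j.png',cv2.resize(a[150:260,180:370],None,fx=4.2,fy=4.2,interpolation=cv2.INTER_CUBIC))
a=cv2.imread('pics/side0.png')
cv2.imwrite('pics/k.png',cv2.resize(a[165:305,245:365],None,fx=4.2,fy=4.2,interpolation=cv2.INTER_CUBIC))
E
```

```text
[  81  171   86   84 4637] [123.9935 212.2877] ((123.90000915527344, 212.3000030517578), (67.6727294921875, 69.57009887695312), 18.434947967529297)
[[0.4697 0.4188]
 [0.6467 0.3646]
 [0.5874 0.1918]
 [0.4116 0.248 ]] [0.5283 0.3059]
[319 201  22  49 327] [329.156  226.1988] ((329.45001220703125, 225.1500244140625), (7.905693531036377, 50.596439361572266), 18.43494987487793)
[[ 0.4287 -0.2049]
 [ 0.5519 -0.2483]
 [ 0.5452 -0.2675]
 [ 0.4222 -0.224 ]] [ 0.4867 -0.2361]
head [ 0.5682 -0.2677  0.08  ] [[322.8889 261.0312]]
plunger [0.5883 0.0425 0.15  ] [[280.0662 176.9996]]
beaker [ 0.3967 -0.0261  0.04  ]
jar [0.7619 0.0713 0.062 ]
jar [ 0.7452 -0.0738  0.062 ]
[[ 0.612   0.1248  0.012 ]
 [ 0.6687  0.0193  0.012 ]
 [ 0.5655 -0.0357  0.012 ]
 [ 0.507   0.0668  0.012 ]] [0.5883 0.0438 0.012 ]
```

View pics/j.png

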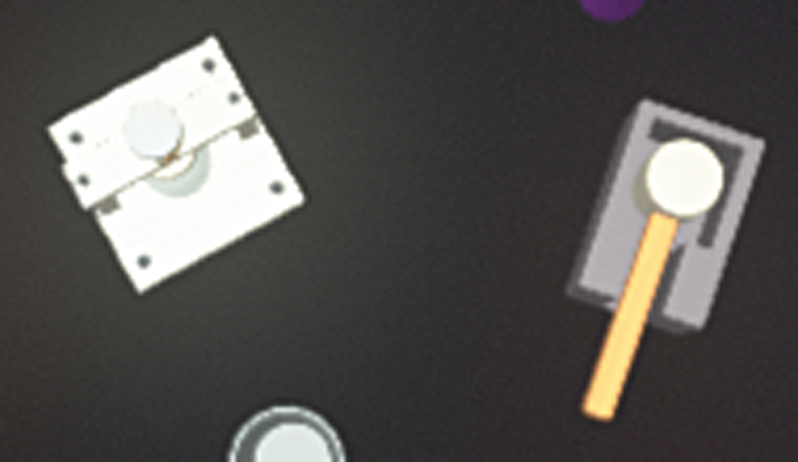

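View pics/k.png

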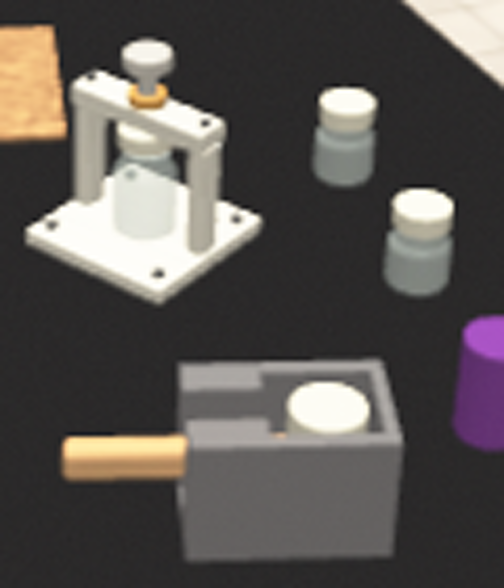

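Call:
{"method": "step_arm", "body": {
  "moves": [
    [1,0.02,-0.057,0,1],
    [1,0.02,-0.057,0,1],
    [1,0.02,-0.057,0,1],
    [1,0.015,-0.057,0,0],
    [1,0.015,-0.057,0,0],
    [1,0.015,-0.057,0,0],
    [1,0.015,-0.057,0,0],
    [1,0.015,-0.057,0,0],
    [1,0.015,-0.057,0,0],
    [1,0.015,-0.057,0,0],
    [1,0.015,-0.057,0,0],
    [1,0.015,-0.057,0,0],
    [1,0.01,-0.057,0,0],
    [1,0.01,-0.057,0,0]
  ],
  "newtons": 120
}}

```text
t: 2.8
tool_pos: [0.456, -0.2431, 0.2345]
tool_rot: [0.514, 3.083, 0.003]
contact_force: [0.8, 0.1, 1.0]
opening: 0.085
```

```bash
cat >> h.py <<'E'
from scipy.spatial.transform import Rotation as Ro
def wcam(im,o):
    T=np.eye(4);T[:3,:3]=Ro.from_rotvec(o['tool_rot']).as_matrix();T[:3,3]=o['tool_pos']
    M=np.linalg.inv(T@np.asarray(im['T_tool_cam'])); return M[:3,:3],M[:3,3]
def yaw(o):
    R=Ro.from_rotvec(o['tool_rot']).as_matrix(); return np.degrees(np.arctan2(R[1,1],R[0,1])),R[:,2]
E
python3 - <<'E'
from h import *
o=ctrl.get_obs(); im=ctrl.get_image('wrist'); save(im,'w1.png'); R,t=wcam(im,o)
print(o['tool_pos'],yaw(o),o['q'])
a=im['color']; hsv=cv2.cvtColor(a,cv2.COLOR_RGB2HSV)
m=((hsv[...,0]>8)&(hsv[...,0]<25)&(hsv[...,1]>110)&(hsv[...,2]>110)).astype('uint8')
n,l,s,c=cv2.connectedComponentsWithStats(m)
for i in range(1,n):
    if s[i,4]>300: print(s[i],c[i])
E
```

```text
[ 0.456  -0.2431  0.2345] (np.float64(71.07446948343987), array([ 0.0158, -0.0007, -0.9999])) [-0.6387 -0.2222  1.866   0.0089  1.4846 -1.8799]
[291 137  23  66 309] [300.6699 163.7379]
```

View pics/w1.png

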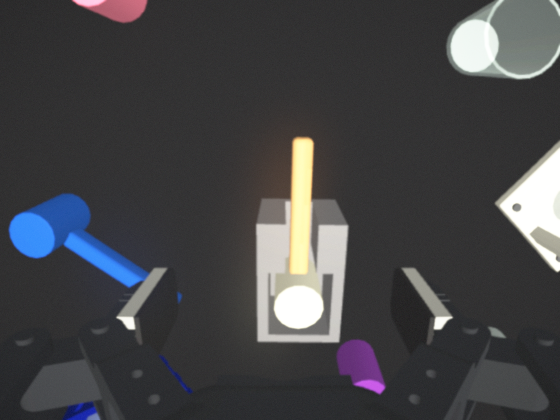

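The wrist view shows the wooden handle running from (303,140) to (299,272), with the white head top at (299,307).

```bash
python3 - <<'E'
from h import *
o=ctrl.get_obs(); im=ctrl.get_image('wrist'); R,t=wcam(im,o)
P=unproj(im,[(302.8,141),(299,270)],.055,R,t);H=unproj(im,(299,307),.08,R,t)[0]
d=P[0]-P[1];print(P,H,np.degrees(np.arctan2(d[1],d[0])),np.linalg.norm(P[0]-H+[0,0,.025])); u=d/np.linalg.norm(d)
print(H+.12*u, P[0]-.032*u,o['tool_pos'])
E
```

```text
[[ 0.4283 -0.2216  0.055 ]
 [ 0.5445 -0.264   0.055 ]] [ 0.5684 -0.273   0.08  ] 159.9478822453134 0.1492361225464666
[ 0.4557 -0.2319  0.08  ] [ 0.4583 -0.2326  0.055 ] [ 0.4561 -0.2491  0.2342]
```

Call:
{"method": "step_arm", "body": {
  "moves": [
    [1,0,0.018,-0.03,-1],
    [1,0,0,-0.04,0],
    [1,0,0,-0.04,0],
    [1,0,0,0,0],
    [1,0,0,0,0]
  ]
}}

```text
t: 3.52
tool_pos: [0.4568, -0.2275, 0.1247]
tool_rot: [0.551, 3.074, -0.001]
contact_force: [-0.1, -0.1, -0.2]
opening: 0.0849
```

```bash
python3 - <<'E'
from h import *
o=ctrl.get_obs(); im=ctrl.get_image('wrist'); save(im,'w2.png'); R,t=wcam(im,o)
print(o['tool_pos'],yaw(o))
print(proj(im,[o['tool_pos'],[.456,-.2305,.055]],R,t))
E
```

```text
[ 0.4568 -0.2275  0.1247] (np.float64(69.66351842572925), array([ 0.0185, -0.0039, -0.9998]))
[[282.751  273.4631]
 [277.6313 220.8128]]
```

View pics/w2.png

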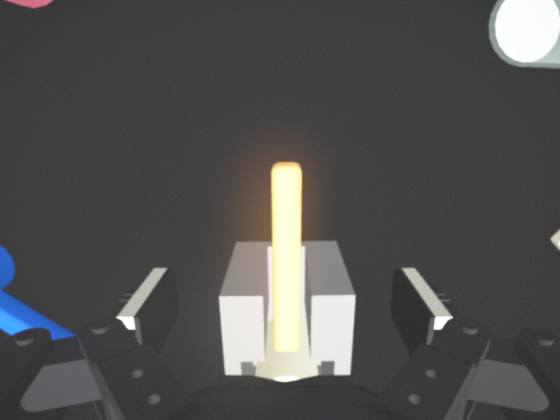

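Call:
{"method": "step_arm", "body": {
  "moves": [
    [1,0,0,-0.04,0],
    [1,0,0,-0.035,0],
    [1,0,0,-0.02,0],
    [1,0,0,0,0]
  ]
}}

```text
t: 4.08
tool_pos: [0.4628, -0.2312, 0.0374]
tool_rot: [0.548, 3.058, -0.012]
contact_force: [0.3, -0.3, -0.2]
opening: 0.0852
```

Call:
{"method": "step_arm", "body": {
  "moves": [
    [1,-0.005,0.002,-0.01,0],
    [1,0,0,0,0],
    [0,0,0,0,0],
    [0,0,0,0,0],
    [0,0,0,0,0],
    [0,0,0,0,0],
    [0,0,0,0,0]
  ],
  "newtons": 120
}}

```text
t: 4.95
tool_pos: [0.4611, -0.2315, 0.033]
tool_rot: [0.546, 3.05, -0.018]
contact_force: [-1.1, -0.6, 1.5]
opening: 0.0157
```

```bash
python3 - <<'E'
from h import *
o=ctrl.get_obs(); im=ctrl.get_image('wrist'); save(im,'w3.png'); print(o['tool_pos'],yaw(o),o['opening'],o['contact_force'],o['wrist_torque'])
E
```

```text
[ 0.4611 -0.2315  0.033 ] (np.float64(69.69080441029891), array([ 0.0407, -0.0193, -0.999 ])) 0.015663444892804648 [-1.0918 -0.5941  1.4966] [-0.0279  0.1302  0.0118]
```

View pics/w3.png

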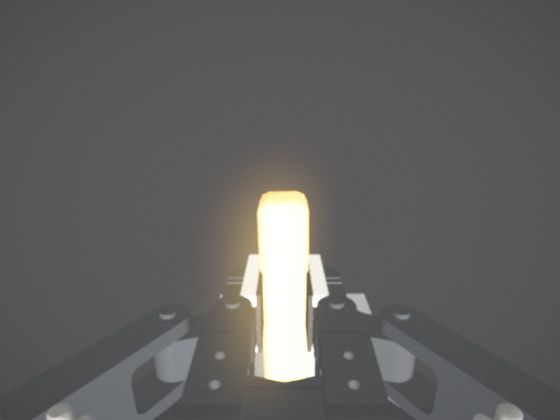

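Call:
{"method": "step_arm", "body": {
  "moves": [
    [0,0,0,0.02,0],
    [0,0,0,0.02,0],
    [0,0,0,0,0]
  ]
}}

```text
t: 5.38
tool_pos: [0.4594, -0.2303, 0.0715]
tool_rot: [0.547, 3.054, -0.015]
contact_force: [0.7, -0.2, -0.9]
opening: 0.0155
```

```bash
python3 - <<'E'
from h import *
o=ctrl.get_obs(); im=ctrl.get_image('side'); print(o['tool_pos'],yaw(o),o['opening'],o['contact_force'],o['wrist_torque'])
cv2.imwrite('pics/s3.png',cv2.resize(im['color'][150:330,200:420,::-1],None,fx=3,fy=3))
E
```

```text
[ 0.4594 -0.2303  0.0715] (np.float64(69.70128722020209), array([ 0.0365, -0.0163, -0.9992])) 0.015505912796194433 [ 0.6603 -0.2102 -0.9206] [ 0.0409  0.1428 -0.0415]
```

View pics/s3.png

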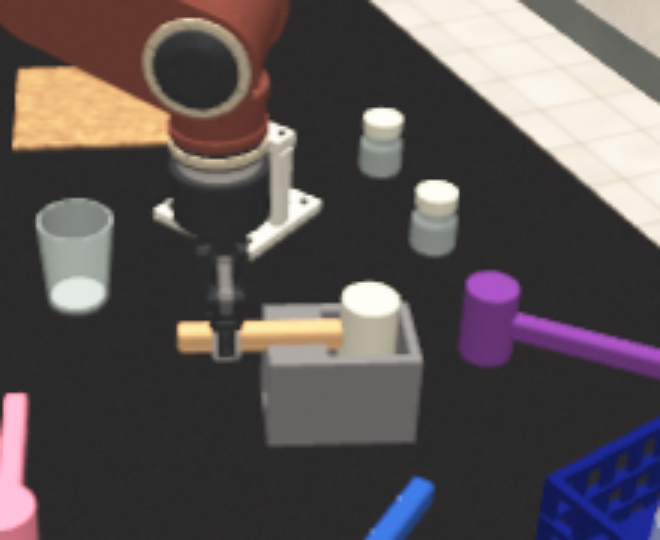

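Call:
{"method": "step_arm", "body": {
  "moves": [
    [0,0,0,0.025,0],
    [0,0,0,0.04,0],
    [0,0,0,0.05,0],
    [0,0,0,0.05,0],
    [0,0,0,0.035,0],
    [0,0,0,0,0]
  ]
}}

```text
t: 6.18
tool_pos: [0.4527, -0.2257, 0.2642]
tool_rot: [0.55, 3.074, -0.001]
contact_force: [-0.4, 0.2, -1.4]
opening: 0.0154
```

```bash
python3 - <<'E'
from h import *
o=ctrl.get_obs(); im=ctrl.get_image('side'); print(o['tool_pos'],yaw(o),o['opening'],o['contact_force'],o['wrist_torque'])
cv2.imwrite('pics/s4.png',cv2.resize(im['color'][100:330,200:420,::-1],None,fx=2.6,fy=2.6))
E
```

```text
[ 0.4527 -0.2257  0.2642] (np.float64(69.70415832584187), array([ 0.0186, -0.0037, -0.9998])) 0.015385223861271991 [-0.3698  0.1798 -1.3607] [ 0.0625  0.1403 -0.0554]
```

View pics/s4.png

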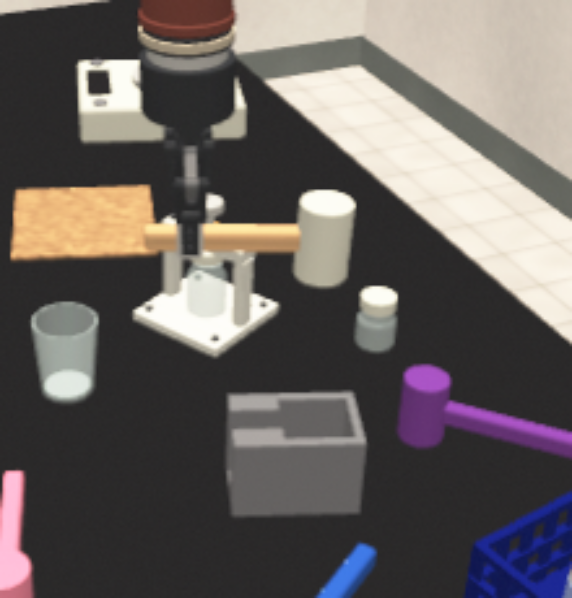

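Call:
{"method": "step_arm", "body": {
  "moves": [
    [0,0,0.025,0.005,0],
    [0,0,0.045,0,0],
    [0,0,0.05,0,0],
    [0,0,0.05,0,0],
    [0,0,0.05,0,0],
    [0,-0.004,0.05,0,0],
    [0,-0.004,0.05,0,0],
    [0,-0.004,0.05,0,0],
    [0,-0.004,0.05,0,0],
    [0,-0.004,0.05,0,0],
    [0,-0.004,0.045,0,0],
    [0,0,0.03,0,0],
    [0,0,0.02,0,0],
    [0,0,0,0,0],
    [0,0,0,0,0]
  ]
}}

```text
t: 8.1
tool_pos: [0.4053, 0.3549, 0.2142]
tool_rot: [-0.551, -3.039, 0.025]
contact_force: [-0.1, -0.3, -1.8]
opening: 0.0157
```

```bash
python3 - <<'E'
from h import *
o=ctrl.get_obs(); im=ctrl.get_image('top'); print(o['tool_pos'],yaw(o),o['opening'],o['contact_force'],o['wrist_torque'])
im2=ctrl.get_image('side')
cv2.imwrite('pics/s5.png',np.vstack([cv2.resize(im['color'][100:280,60:280,::-1],None,fx=1.6,fy=1.6),cv2.resize(im2['color'][90:270,140:360,::-1],None,fx=1.6,fy=1.6)]))
E
```

```text
[0.4053 0.3549 0.2142] (np.float64(69.48655151138743), array([-0.0554, -0.0062, -0.9984])) 0.015727165241335998 [-0.1242 -0.2902 -1.8002] [ 0.0386  0.1307 -0.0172]
```

View pics/s5.png

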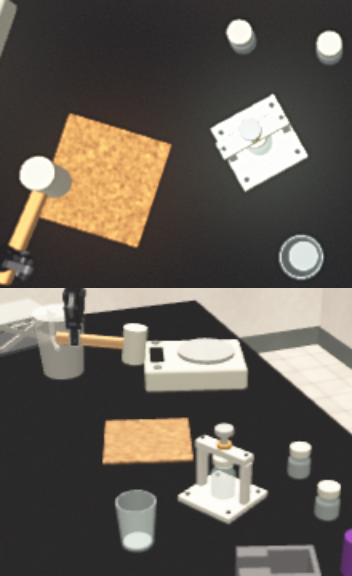

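Call:
{"method": "step_arm", "body": {
  "moves": [
    [0,0.01,-0.005,-0.03,0],
    [0,0.008,-0.005,-0.04,0],
    [0,0,0,-0.04,0],
    [0,0,0,-0.025,0],
    [0,0,0,0,0]
  ]
}}

```text
t: 8.82
tool_pos: [0.4269, 0.341, 0.0799]
tool_rot: [-0.563, -3.043, 0.016]
contact_force: [-0.2, -0.8, -1.4]
opening: 0.0159
```

```bash
cat > look.py <<'E'
from h import *
import sys
n=sys.argv[1]
o=ctrl.get_obs(); im=ctrl.get_image('top'); print(o['tool_pos'],yaw(o),o['opening'],o['contact_force'],o['wrist_torque'],o['t'])
im2=ctrl.get_image('side')
cv2.imwrite(f'pics/{n}.png',np.vstack([cv2.resize(im['color'][130:280,60:280,::-1],None,fx=2,fy=2),cv2.resize(im2['color'][110:250,140:360,::-1],None,fx=2,fy=2)]))
E
python3 look.py s6
```

```text
[0.4269 0.341  0.0799] (np.float64(69.06862234849149), array([-0.0477, -0.0019, -0.9989])) 0.015870403121833403 [-0.1791 -0.7634 -1.3648] [ 0.0256  0.0773 -0.0095] 8.825
```

View pics/s6.png

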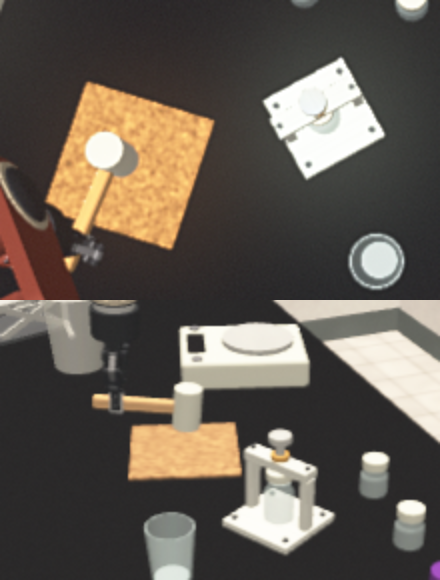

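Call:
{"method": "step_arm", "body": {
  "moves": [
    [0,0,0,-0.012,0],
    [0,0,0,-0.012,0],
    [0,0,0,-0.01,0],
    [0,0,0,-0.006,0],
    [0,0,0,-0.004,0],
    [0,0,0,0,0]
  ]
}}

```text
t: 9.68
tool_pos: [0.4311, 0.3438, 0.0399]
tool_rot: [-0.564, -3.053, 0.004]
contact_force: [-0.9, -1.0, 0.8]
opening: 0.0155
```

```bash
python3 look.py s7
```

```text
[0.4311 0.3438 0.0399] (np.float64(69.09111596864716), array([-0.0369,  0.0043, -0.9993])) 0.015526316717477267 [-0.8662 -0.9584  0.8191] [-0.1231  0.0185 -0.0801] 9.675
```

View pics/s7.png

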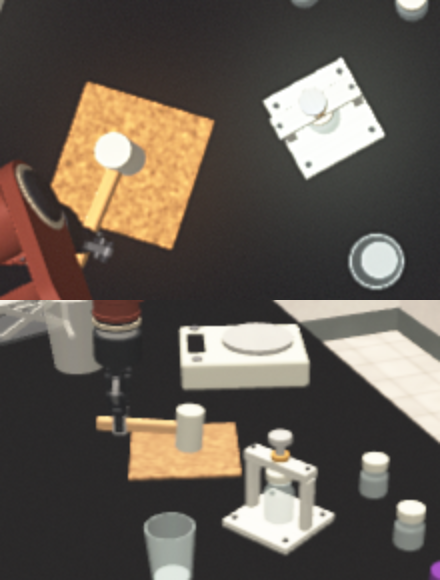

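Call:
{"method": "step_arm", "body": {
  "moves": [
    [0,0,0,-0.005,0],
    [0,0,0,-0.005,0],
    [0,0,0,-0.003,0],
    [0,0,0,0,0]
  ]
}}

```text
t: 10.28
tool_pos: [0.4327, 0.3464, 0.0331]
tool_rot: [-0.566, -3.056, -0.002]
contact_force: [-3.4, -2.7, 6.5]
opening: 0.0152
```

```bash
python3 look.py s8
```

```text
[0.4327 0.3464 0.0331] (np.float64(69.03337576233581), array([-0.0334,  0.0073, -0.9994])) 0.015244487368637805 [-3.401  -2.7192  6.5126] [-0.9237 -0.0349 -0.5361] 10.275
```

View pics/s8.png

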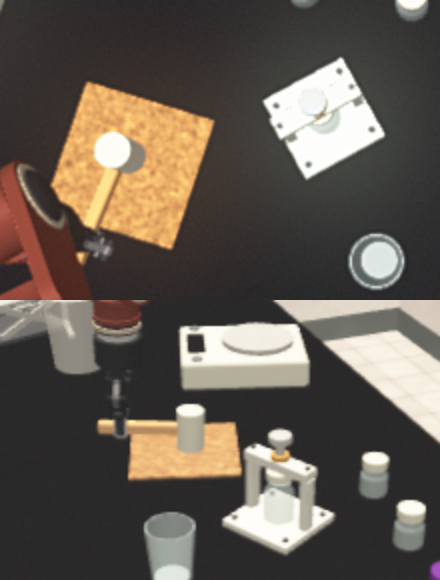

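Call:
{"method": "step_arm", "body": {
  "moves": [
    [0.25,0,0,0,0],
    [0.35,0,0,0,0],
    [0.5,0,0,0,0],
    [0.8,0,0,0,0],
    [1,0,0,0,0]
  ]
}}

```text
t: 11.0
tool_pos: [0.4336, 0.3466, 0.0333]
tool_rot: [-0.566, -3.057, -0.004]
contact_force: [-0.7, 0.6, 0.2]
opening: 0.077
```

```bash
python3 look.py s9
```

```text
[0.4336 0.3466 0.0333] (np.float64(69.03966950547068), array([-0.0313,  0.0086, -0.9995])) 0.07695040727840723 [-0.6717  0.614   0.2009] [ 0.0169 -0.0662 -0.0114] 11.0
```

View pics/s9.png

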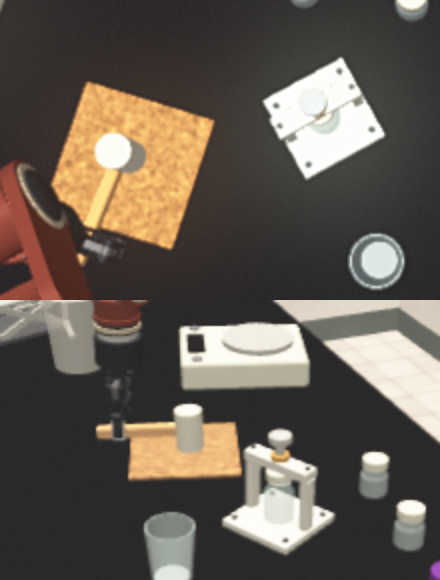

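Call:
{"method": "step_arm", "body": {
  "moves": [
    [1,0,0,0.02,0],
    [1,0,0,0.04,0],
    [1,0,0,0.05,0],
    [1,0,0,0.05,0],
    [1,0,0,0.03,0],
    [1,0,0,0,0],
    [1,0,0,0,0]
  ]
}}

```text
t: 11.98
tool_pos: [0.4325, 0.3461, 0.2367]
tool_rot: [-0.566, -3.062, -0.01]
contact_force: [0.8, 0.0, -0.2]
opening: 0.0853
```

```bash
python3 look.py s10; python3 - <<'E'
from h import *
o=ctrl.get_obs(); im=ctrl.get_image('wrist'); save(im,'w10.png'); np.save('w10.npy',[im['k1']])
print(o['tool_pos'],yaw(o))
im=ctrl.get_image('top'); print(unproj(im,(117,206),.076))
E
```

```text
[0.4325 0.3461 0.2367] (np.float64(69.04333122846845), array([-0.026 ,  0.0116, -0.9996])) 0.08527317293511995 [ 0.7705  0.0159 -0.2355] [ 0.0108 -0.0251 -0.0631] 11.975
[0.4324 0.346  0.2361] (np.float64(69.045511794287), array([-0.027 ,  0.0111, -0.9996]))
[[0.538  0.3012 0.076 ]]
```

View pics/s10.png

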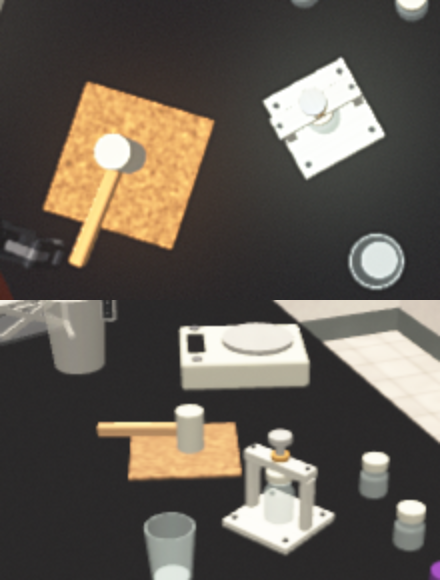

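View pics/w10.png

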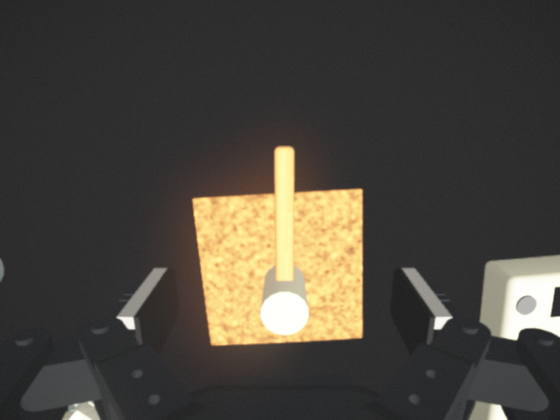

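```bash
python3 - <<'E'
from h import *
o=ctrl.get_obs(); im=ctrl.get_image('wrist'); R,t=wcam(im,o)
P=unproj(im,[(285,150),(285,270)],.051,R,t);H=unproj(im,(285,311),.076,R,t)[0]
d=P[0]-P[1];print(P,H,np.degrees(np.arctan2(d[1],d[0])),o['tool_pos'])
E
```

```text
[[0.3998 0.3598 0.051 ]
 [0.5078 0.3184 0.051 ]] [0.5361 0.3076 0.076 ] 159.0594495760555 [0.4322 0.3459 0.2353]
```

Call:
{"method": "step_arm", "body": {
  "moves": [
    [1,0.035,-0.014,0,0],
    [1,0.04,-0.016,0,0],
    [1,0.027,-0.011,-0.02,0],
    [1,0,0,-0.04,0],
    [1,0,0,-0.03,0],
    [1,0,0,0,0]
  ]
}}

```text
t: 12.98
tool_pos: [0.5348, 0.3022, 0.1364]
tool_rot: [-0.564, -3.052, 0.0]
contact_force: [-0.0, 0.1, 0.7]
opening: 0.0856
```

```bash
python3 - <<'E'
from h import *
o=ctrl.get_obs(); im=ctrl.get_image('wrist'); save(im,'w11.png'); R,t=wcam(im,o)
print(o['tool_pos'],yaw(o), proj(im,[[.537,.304,.076]],R,t))
E
```

```text
[0.5348 0.3022 0.1364] (np.float64(69.07284507531851), array([-0.0373,  0.0068, -0.9993])) [[287.9768 233.3086]]
```

View pics/w11.png

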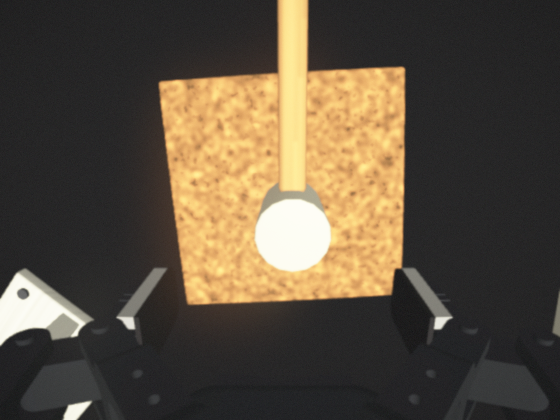

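Call:
{"method": "step_arm", "body": {
  "moves": [
    [1,0.002,0.004,-0.02,0],
    [1,0,0,-0.03,0],
    [1,0,0,-0.03,0],
    [1,0,0,-0.015,0],
    [1,0,0,0,0]
  ]
}}

```text
t: 13.65
tool_pos: [0.5408, 0.3096, 0.0446]
tool_rot: [-0.563, -3.063, -0.011]
contact_force: [0.2, -0.5, -0.1]
opening: 0.0856
```

```bash
python3 - <<'E'
from h import *
o=ctrl.get_obs(); im=ctrl.get_image('wrist'); save(im,'w12.png'); R,t=wcam(im,o)
print(o['tool_pos'],yaw(o), proj(im,[[.538,.306,.076]],R,t))
E
```

```text
[0.5408 0.3096 0.0446] (np.float64(69.15193410531907), array([-0.0254,  0.012 , -0.9996])) [[270.0198 307.9864]]
```

View pics/w12.png

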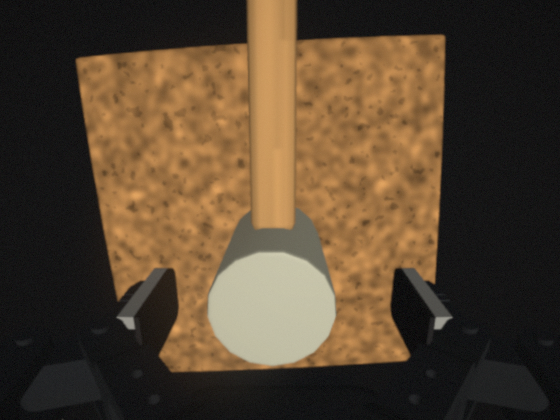

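Call:
{"method": "step_arm", "body": {
  "moves": [
    [1,-0.002,-0.003,-0.009,0],
    [1,0,0,0,0],
    [0.6,0,0,0,0],
    [0.4,0,0,0,0],
    [0.4,0,0,0,0],
    [0.2,0,0,0,0],
    [0.2,0,0,0,0],
    [0.2,0,0,0,0]
  ],
  "newtons": 100
}}

```text
t: 14.7
tool_pos: [0.5424, 0.3078, 0.0405]
tool_rot: [-0.565, -3.071, -0.019]
contact_force: [0.8, 0.1, 1.3]
opening: 0.0438
```

```bash
python3 look.py s13; python3 - <<'E'
from h import *
o=ctrl.get_obs(); im=ctrl.get_image('wrist'); save(im,'w13.png')
E
```

```text
[0.5424 0.3078 0.0405] (np.float64(69.14726705518451), array([-0.0165,  0.0156, -0.9997])) 0.04381405707012122 [0.7554 0.0999 1.3462] [-0.0333 -0.0371  0.0081] 14.7
```

View pics/w13.png

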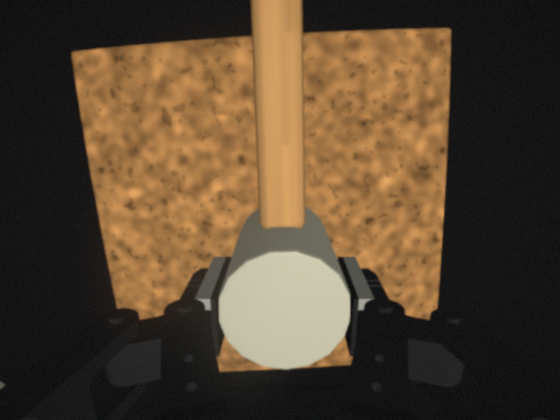

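View pics/s13.png

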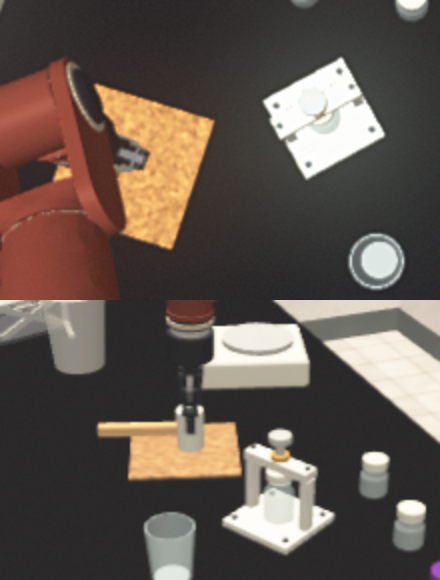

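```bash
python3 - <<'E'
from h import *
o=ctrl.get_obs(); im=ctrl.get_image('wrist'); R,t=wcam(im,o)
print(o['tool_pos'],unproj(im,[(285,309)],.076,R,t))
E
```

```text
[0.5424 0.3078 0.0405] [[0.5392 0.3096 0.076 ]]
```

Call:
{"method": "step_arm", "body": {
  "moves": [
    [0.2,0,0,0.02,0],
    [0.2,0,0,0.04,0],
    [0.2,0,0,0.05,0],
    [0.2,0,0,0.05,0],
    [0.2,0,0,0.03,0],
    [0.2,0,0,0,0],
    [0.2,0,0,0,0]
  ]
}}

```text
t: 15.78
tool_pos: [0.5392, 0.307, 0.2401]
tool_rot: [-0.564, -3.07, -0.02]
contact_force: [0.6, -0.3, -2.2]
opening: 0.0443
```

```bash
python3 look.py s14; python3 - <<'E'
from h import *
o=ctrl.get_obs(); im=ctrl.get_image('wrist'); save(im,'w14.png')
E
```

```text
[0.5392 0.307  0.2401] (np.float64(69.16599300946712), array([-0.0171,  0.016 , -0.9997])) 0.044262042455711366 [ 0.5647 -0.3033 -2.1656] [-0.0169 -0.0361  0.0096] 15.775
```

View pics/s14.png

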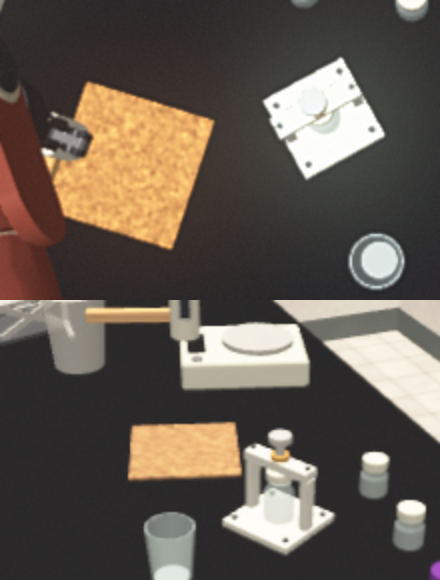

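Call:
{"method": "step_arm", "body": {
  "moves": [
    [0.2,0.003,-0.015,0.02,0],
    [0.2,0.006,-0.03,0.01,0],
    [0.2,0.006,-0.03,0.003,0],
    [0.2,0.006,-0.03,0.003,0],
    [0.2,0.006,-0.03,0.003,0],
    [0.2,0.006,-0.03,0.003,0],
    [0.2,0.006,-0.03,0.003,0],
    [0.2,0.005,-0.025,0,0],
    [0.2,0.003,-0.015,0,0],
    [0.2,0,0,0,0],
    [0.2,0,0,0,0]
  ]
}}

```text
t: 17.3
tool_pos: [0.5864, 0.0566, 0.2891]
tool_rot: [-0.569, -3.066, -0.011]
contact_force: [-0.4, 0.4, -1.4]
opening: 0.0439
```

```bash
cat > look2.py <<'E'
from h import *
import sys
n=sys.argv[1]
o=ctrl.get_obs(); im=ctrl.get_image('top'); print(o['tool_pos'],yaw(o),o['opening'],o['contact_force'],o['wrist_torque'],o['t'])
im2=ctrl.get_image('side')
cv2.imwrite(f'pics/{n}.png',np.hstack([cv2.resize(im['color'][130:280,160:290,::-1],None,fx=3,fy=3),cv2.resize(im2['color'][90:240,210:340,::-1],None,fx=3,fy=3)]))
E
python3 look2.py s15;python3 - <<'E'
from h import *
o=ctrl.get_obs(); im=ctrl.get_image('wrist'); save(im,'w15.png')
E
```

```text
[0.5864 0.0566 0.2891] (np.float64(68.96761222235577), array([-0.0218,  0.011 , -0.9997])) 0.04389019706916601 [-0.3774  0.3666 -1.3801] [-0.0235 -0.0149 -0.0403] 17.3
```

View pics/s15.png

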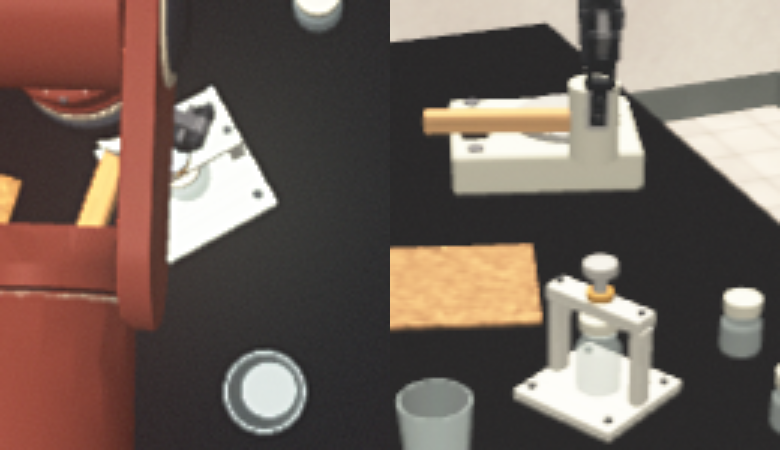

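View pics/w15.png

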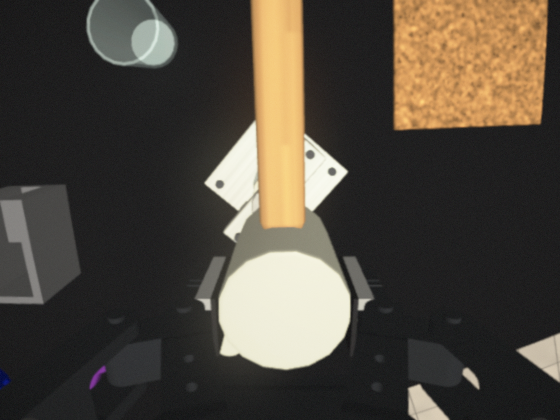

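Call:
{"method": "step_arm", "body": {
  "moves": [
    [0.2,0.004,-0.01,-0.02,0],
    [0.2,0.001,-0.005,-0.025,0],
    [0.2,0,0,-0.015,0],
    [0.2,0,0,0,0],
    [0.2,0,0,0,0]
  ]
}}

```text
t: 18.08
tool_pos: [0.5907, 0.0422, 0.2235]
tool_rot: [-0.563, -3.064, -0.009]
contact_force: [0.2, 0.4, -0.9]
opening: 0.0445
```

```bash
python3 look2.py s16;python3 - <<'E'
from h import *
o=ctrl.get_obs(); im=ctrl.get_image('side'); p=o['tool_pos']
print(p,proj(im,[p+[-.003,.001,-.0345],[.588,.0425,.150]]))
E
```

```text
[0.5907 0.0422 0.2235] (np.float64(69.16741646187194), array([-0.0244,  0.0106, -0.9996])) 0.044545595045750355 [ 0.2154  0.4032 -0.876 ] [ 0.0298 -0.0471 -0.04  ] 18.075
[0.5908 0.0422 0.2239] [[280.065  164.4233]
 [279.9751 177.018 ]]
```

View pics/s16.png

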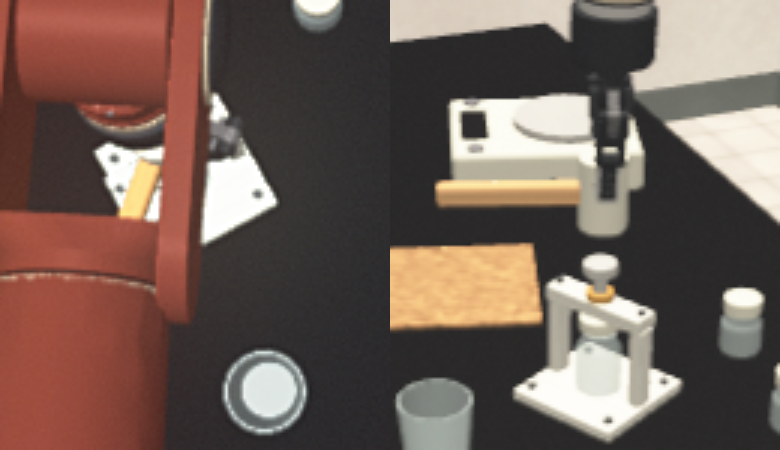

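Call:
{"method": "step_arm", "body": {
  "moves": [
    [0.2,0,0,-0.03,0],
    [0.2,0,0,-0.03,0],
    [0.2,0,0,0,0]
  ],
  "newtons": 100
}}

```text
t: 18.6
tool_pos: [0.5948, 0.042, 0.171]
tool_rot: [-0.565, -3.077, -0.011]
contact_force: [0.3, 1.0, -0.8]
opening: 0.0442
```

```bash
python3 look2.py s17
```

```text
[0.5948 0.042  0.171 ] (np.float64(69.20149247229209), array([-0.0115,  0.0095, -0.9999])) 0.04422959977659072 [ 0.3016  1.0053 -0.8071] [-0.0479 -0.0539  0.0477] 18.6
```

View pics/s17.png

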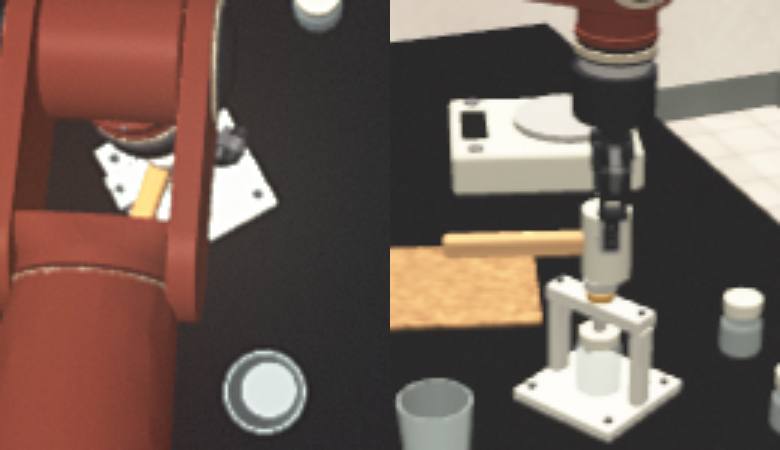

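The first blow drove the plunger to about 13 mm. I raise the mallet and strike again, a little deeper.

Call:
{"method": "step_arm", "body": {
  "moves": [
    [0.2,-0.004,0,0.03,0],
    [0.2,0,0,0,0],
    [0.2,0,0,0,0]
  ]
}}

```text
t: 19.08
tool_pos: [0.5904, 0.0422, 0.201]
tool_rot: [-0.564, -3.077, -0.011]
contact_force: [-1.1, -0.2, -1.4]
opening: 0.0437
```

```bash
python3 look2.py s18
```

```text
[0.5904 0.0422 0.201 ] (np.float64(69.21625832442679), array([-0.0119,  0.0095, -0.9999])) 0.04366888068917882 [-1.115  -0.198  -1.4086] [-0.013  -0.0346 -0.0238] 19.075
```

View pics/s18.png

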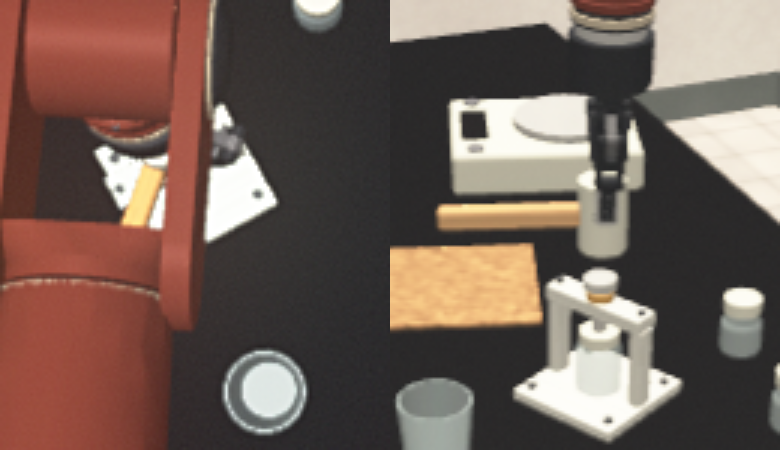

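Call:
{"method": "step_arm", "body": {
  "moves": [
    [0.2,0,0,-0.012,0],
    [0.2,0,0,-0.027,0],
    [0.2,0,0,0,0]
  ]
}}

```text
t: 19.55
tool_pos: [0.5949, 0.0413, 0.167]
tool_rot: [-0.566, -3.088, -0.011]
contact_force: [-0.3, -0.1, -2.4]
opening: 0.0443
```

```bash
python3 look2.py s19
```

```text
[0.5949 0.0413 0.167 ] (np.float64(69.21470220533075), array([-0.0004,  0.0075, -1.    ])) 0.04430273864054874 [-0.311  -0.1003 -2.4128] [-0.0345 -0.0103 -0.006 ] 19.55
```

Call:
{"method": "step_arm", "body": {
  "moves": [
    [0.2,-0.004,0.001,0.025,0],
    [0.2,0,0,0,0],
    [0.2,0,0,-0.012,0],
    [0.2,0,0,-0.024,0]
  ]
}}

```text
t: 20.15
tool_pos: [0.5921, 0.0419, 0.1655]
tool_rot: [-0.565, -3.088, -0.009]
contact_force: [-17.2, -8.9, 92.8]
opening: 0.0441
```

```bash
python3 look2.py s20
```

```text
[0.5921 0.0419 0.1655] (np.float64(69.25902617191113), array([-0.0008,  0.0059, -1.    ])) 0.044127233354091244 [-17.2394  -8.904   92.793 ] [-1.5006  2.9812  0.1704] 20.15
```

View pics/s20.png

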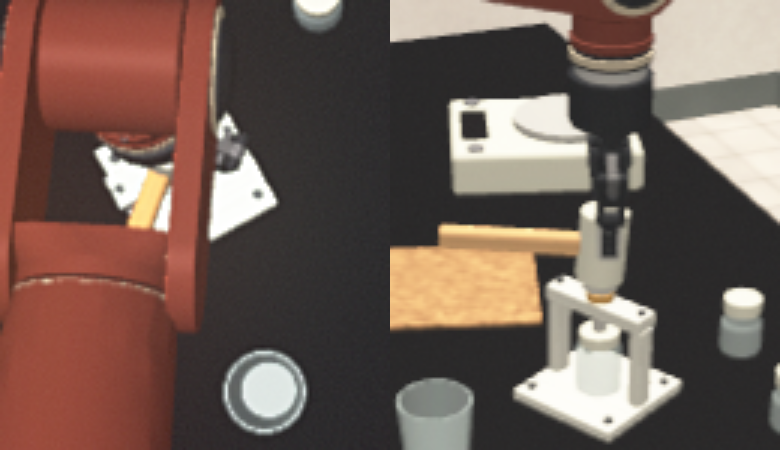

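That blow reached the hard stop at 93 N, so I back off and check the plunger.

Call:
{"method": "step_arm", "body": {
  "moves": [
    [0.2,0,0,0.015,0],
    [0.2,0,0,0.03,0],
    [0.2,0,0,0.04,0],
    [0.2,0,0,0.02,0],
    [0.2,0,0,0,0]
  ]
}}

```text
t: 20.88
tool_pos: [0.5914, 0.0414, 0.2654]
tool_rot: [-0.565, -3.086, -0.007]
contact_force: [-0.9, -0.2, -1.9]
opening: 0.0442
```

```bash
python3 look2.py s21; python3 - <<'E'
from h import *
o=ctrl.get_obs(); im=ctrl.get_image('wrist'); save(im,'w21.png')
im=ctrl.get_image('side'); print(proj(im,[[.588,.0425,.15],[.588,.0425,.134],[.588,.0425,.119]])); print(proj(im,[o['tool_pos']+[-.003,.001,-.0345]]))
a=cv2.imread('pics/side0.png'); b=im['color'][...,::-1]
cv2.imwrite('pics/cmp.png',np.hstack([cv2.resize(x[165:225,255:305],None,fx=7,fy=7,interpolation=cv2.INTER_CUBIC) for x in (a,b)]))
E
```

```text
[0.5914 0.0414 0.2654] (np.float64(69.2455868264288), array([-0.0038,  0.0053, -1.    ])) 0.04420483398222258 [-0.8762 -0.2403 -1.8889] [-0.0219 -0.0535  0.0082] 20.875
[[279.9751 177.018 ]
 [279.8773 181.9895]
 [279.7867 186.5959]]
[[280.2896 151.6681]]
```

View pics/cmp.png

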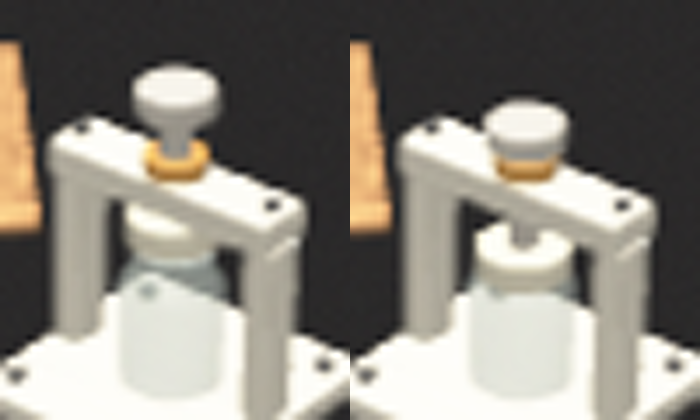

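View pics/s21.png

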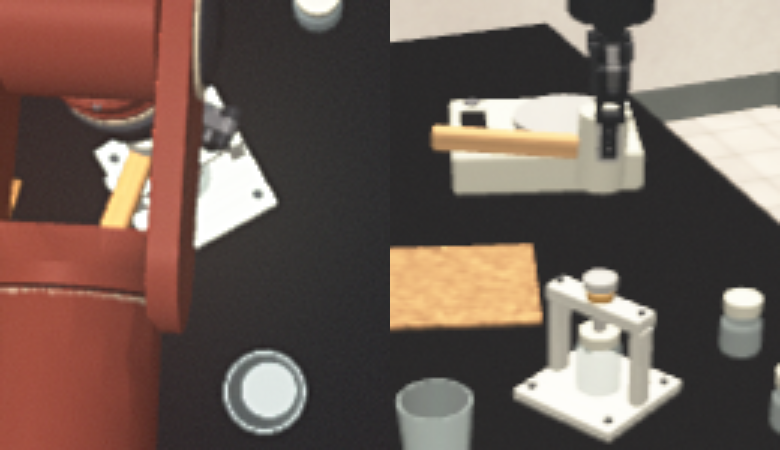

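View pics/w21.png

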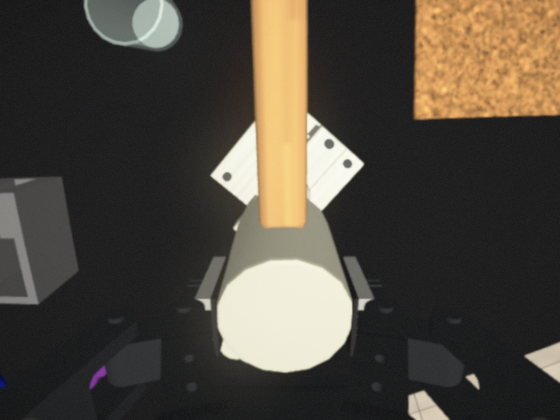

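The side-view comparison shows the button dropped 5 px, which is 16 mm, so the plunger is fully home. The mallet has pitched about 5° in the fingers. Back to the mat.

Call:
{"method": "step_arm", "body": {
  "moves": [
    [0.2,-0.003,0.015,0.005,0],
    [0.2,-0.006,0.03,0.003,0],
    [0.2,-0.007,0.03,0.003,0],
    [0.2,-0.007,0.03,0.003,0],
    [0.2,-0.007,0.03,0.003,0],
    [0.2,-0.007,0.03,0.003,0],
    [0.2,-0.007,0.03,0.003,0],
    [0.2,-0.006,0.03,0,0],
    [0.2,-0.005,0.025,0,0],
    [0.2,0,0.015,0,0],
    [0.2,0,0,0,0],
    [0.2,0,0,0,0]
  ]
}}

```text
t: 22.58
tool_pos: [0.5261, 0.322, 0.2799]
tool_rot: [-0.556, -3.07, -0.004]
contact_force: [-0.1, -0.4, -1.3]
opening: 0.0441
```

```bash
python3 look.py s22
```

```text
[0.5261 0.322  0.2799] (np.float64(69.45601840291793), array([-0.0207,  0.0063, -0.9998])) 0.04414306720229183 [-0.0527 -0.3673 -1.2928] [-0.0129 -0.0782 -0.0389] 22.575
```

View pics/s22.png

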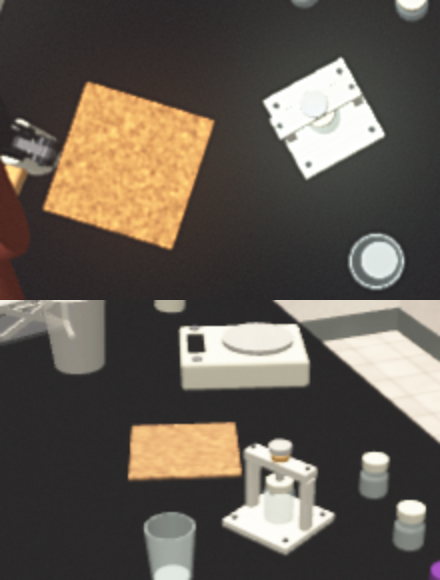

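Call:
{"method": "step_arm", "body": {
  "moves": [
    [0.2,0.003,-0.01,-0.03,0],
    [0.2,0.003,-0.006,-0.045,0],
    [0.2,0,0,-0.05,0],
    [0.2,0,0,-0.045,0],
    [0.2,0,0,-0.025,0],
    [0.2,0,0,0,0]
  ]
}}

```text
t: 23.42
tool_pos: [0.5344, 0.3001, 0.0826]
tool_rot: [-0.57, -3.073, -0.008]
contact_force: [-0.2, 0.6, -1.7]
opening: 0.044
```

```bash
python3 look.py s23
```

```text
[0.5344 0.3001 0.0826] (np.float64(68.98388889664331), array([-0.015 ,  0.0079, -0.9999])) 0.0439815875444233 [-0.1921  0.5681 -1.6872] [-0.0528 -0.0189 -0.0131] 23.425
```

View pics/s23.png

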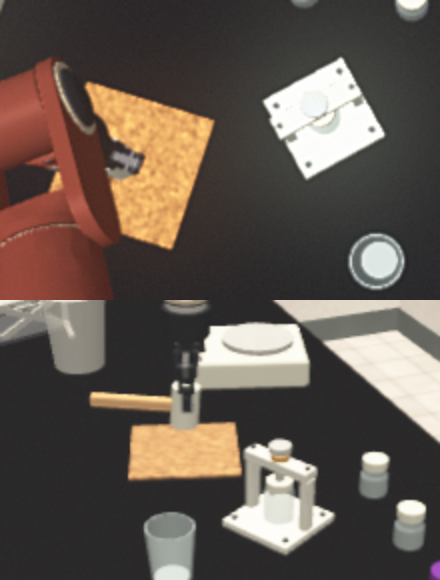

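Call:
{"method": "step_arm", "body": {
  "moves": [
    [0.2,0,0,-0.015,0],
    [0.2,0,0,-0.013,0],
    [0.2,0,0,-0.007,0],
    [0.2,0,0,-0.004,0],
    [0.2,0,0,-0.002,0]
  ],
  "newtons": 40
}}

```text
t: 24.15
tool_pos: [0.5394, 0.3022, 0.0469]
tool_rot: [-0.572, -3.084, -0.019]
contact_force: [-0.1, -0.3, -0.8]
opening: 0.0437
```

```bash
python3 look.py s24
```

```text
[0.5394 0.3022 0.0469] (np.float64(68.99381955459506), array([-0.0026,  0.013 , -0.9999])) 0.04372638214597589 [-0.0978 -0.2954 -0.8369] [ 0.048  -0.0426 -0.0291] 24.15
```

View pics/s24.png

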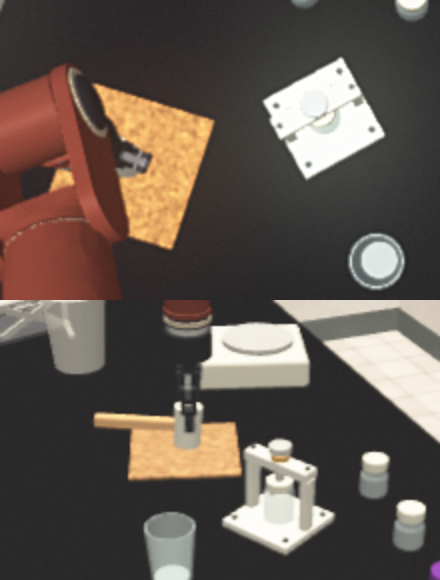

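Not in contact yet, so I keep lowering in small steps.

Call:
{"method": "step_arm", "body": {
  "moves": [
    [0.2,0,0,-0.004,0],
    [0.2,0,0,-0.003,0],
    [0.2,0,0,-0.002,0],
    [0.2,0,0,0,0]
  ],
  "newtons": 25
}}

```text
t: 24.75
tool_pos: [0.54, 0.3026, 0.0388]
tool_rot: [-0.572, -3.085, -0.021]
contact_force: [-0.1, -0.3, -0.6]
opening: 0.0442
```

Call:
{"method": "step_arm", "body": {
  "moves": [
    [0.2,0,0,-0.002,0],
    [0.2,0,0,-0.002,0],
    [0.2,0,0,0,0]
  ],
  "newtons": 20
}}

```text
t: 25.12
tool_pos: [0.5405, 0.3028, 0.0392]
tool_rot: [-0.571, -3.085, -0.019]
contact_force: [0.0, -0.4, -2.0]
opening: 0.0443
```

```bash
python3 look.py s25
```

```text
[0.5405 0.3028 0.0392] (np.float64(69.01751391467553), array([-0.0019,  0.0129, -0.9999])) 0.044300691766640934 [ 0.018  -0.4182 -1.9891] [-0.0226 -0.0721 -0.0646] 25.125
```

View pics/s25.png

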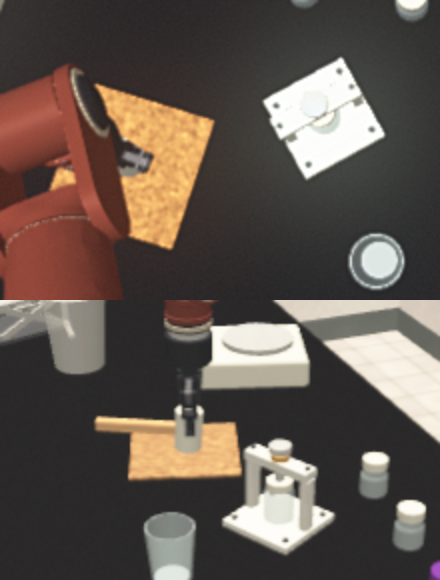

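Call:
{"method": "step_arm", "body": {
  "moves": [
    [0.2,0,0,-0.004,0],
    [0.2,0,0,-0.004,0]
  ]
}}

```text
t: 25.48
tool_pos: [0.541, 0.303, 0.0385]
tool_rot: [-0.57, -3.082, -0.015]
contact_force: [-12.7, -5.4, 24.7]
opening: 0.0439
```

Call:
{"method": "step_arm", "body": {
  "moves": [
    [0.2,0,0,0,0],
    [0.2,0,0,0,0]
  ]
}}

```text
t: 25.72
tool_pos: [0.5414, 0.3032, 0.0392]
tool_rot: [-0.57, -3.083, -0.016]
contact_force: [0.3, 1.3, -1.2]
opening: 0.0442
```

```bash
python3 look.py s26
```

```text
[0.5414 0.3032 0.0392] (np.float64(69.04180810775628), array([-0.004 ,  0.0112, -0.9999])) 0.044228787935047045 [ 0.3333  1.2968 -1.2204] [-0.0053  0.0145  0.0202] 25.725
```

View pics/s26.png

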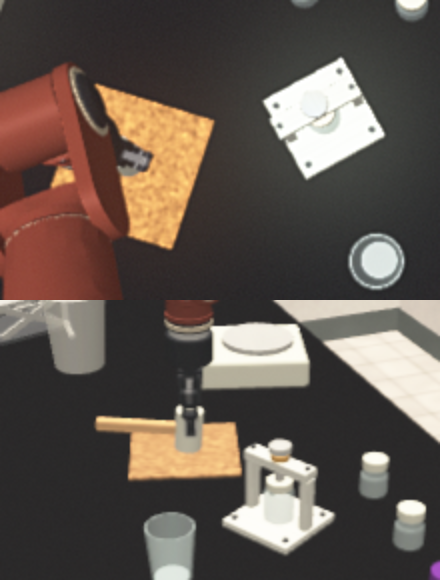

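Call:
{"method": "step_arm", "body": {
  "moves": [
    [0.53,0,0,0,0],
    [0.56,0,0,0,0],
    [0.62,0,0,0,0],
    [0.8,0,0,0,0],
    [1,0,0,0,0],
    [1,0,0,0,0]
  ]
}}

```text
t: 26.58
tool_pos: [0.5411, 0.303, 0.038]
tool_rot: [-0.57, -3.082, -0.015]
contact_force: [0.7, -0.5, -1.6]
opening: 0.0852
```

```bash
python3 look.py s27; python3 - <<'E'
from h import *
im=ctrl.get_image('wrist'); save(im,'w27.png')
E
```

```text
[0.5411 0.303  0.038 ] (np.float64(69.02781591776197), array([-0.0055,  0.0108, -0.9999])) 0.08523903870780576 [ 0.6809 -0.5057 -1.5806] [-0.0184 -0.0208 -0.0268] 26.575
```

View pics/s27.png

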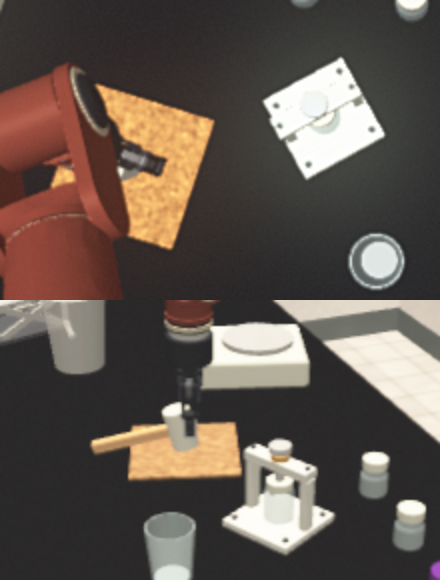

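View pics/w27.png

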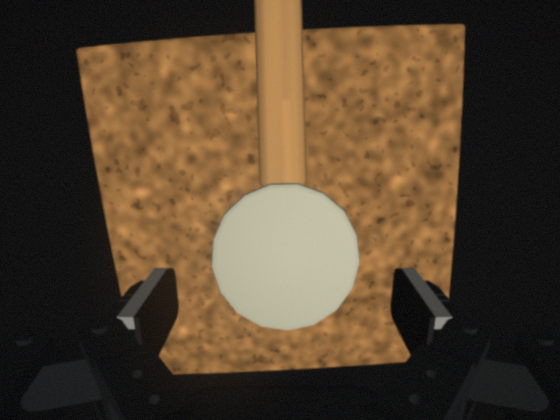

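Call:
{"method": "step_arm", "body": {
  "moves": [
    [1,0,0,0,0],
    [1,0,0,0,0],
    [1,0,0,0,0],
    [1,0,0,0,0]
  ]
}}

```text
t: 27.22
tool_pos: [0.5411, 0.303, 0.038]
tool_rot: [-0.57, -3.082, -0.015]
contact_force: [-0.1, 0.0, 0.8]
opening: 0.0854
```

```bash
python3 look.py s28; python3 - <<'E'
from h import *
im=ctrl.get_image('wrist'); save(im,'w28.png')
E
```

```text
[0.5411 0.303  0.038 ] (np.float64(69.02675600213269), array([-0.0054,  0.0108, -0.9999])) 0.08536278192496836 [-0.1209  0.0088  0.8253] [-0.0679  0.025   0.0367] 27.225
```

View pics/s28.png

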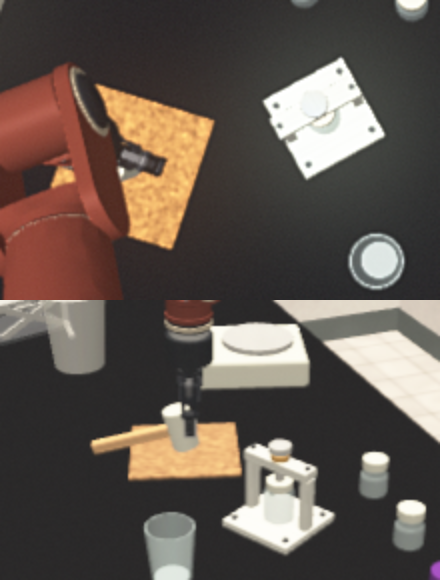

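View pics/w28.png

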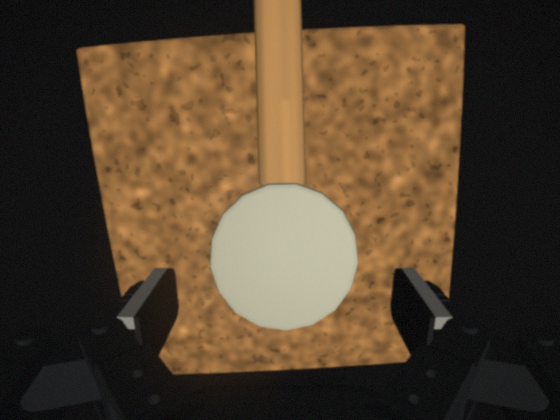

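The mallet was released with its handle slightly up. It rocked back and now leans toward the handle, still on the mat. I will regrip the head lightly and press it level.

```bash
python3 - <<'E'
from h import *
o=ctrl.get_obs(); im=ctrl.get_image('wrist'); R,t=wcam(im,o)
H=unproj(im,[(285,256)],.079,R,t)[0]; u=np.array([-.934,.358])
print(o['tool_pos'],H, 'grip-height axis', H[:2]-u*.022*np.sin(np.radians(12)), 'face', H[:2]-u*.07*np.sin(np.radians(12)))
s=ctrl.get_image('side'); cv2.imwrite('pics/s28z.png',cv2.resize(s['color'][140:210,170:290,::-1],None,fx=6,fy=6,interpolation=cv2.INTER_CUBIC))
E
```

```text
[0.5411 0.303  0.038 ] [0.5174 0.3126 0.079 ] grip-height axis [0.5217 0.311 ] face [0.531  0.3074]
```

View pics/s28z.png

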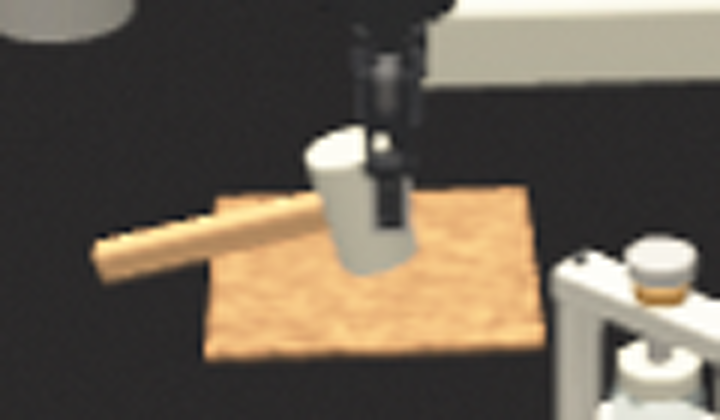

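Call:
{"method": "step_arm", "body": {
  "moves": [
    [1,-0.01,0.004,0.002,0],
    [1,-0.007,0.003,0.002,0],
    [1,0,0,0,0],
    [0.6,0,0,0,0],
    [0.4,0,0,0,0],
    [0.3,0,0,0,0],
    [0.3,0,0,0,0]
  ],
  "newtons": 20
}}

```text
t: 28.35
tool_pos: [0.5227, 0.3108, 0.0426]
tool_rot: [-0.57, -3.082, -0.016]
contact_force: [-0.2, -0.5, 0.6]
opening: 0.0455
```

```bash
cat > look3.py <<'E'
from h import *
import sys
n=sys.argv[1]
o=ctrl.get_obs(); im=ctrl.get_image('wrist'); print(o['tool_pos'],yaw(o)[1],o['opening'],o['contact_force'],o['wrist_torque'],o['t'])
s=ctrl.get_image('side')
cv2.imwrite(f'pics/{n}.png',np.hstack([cv2.resize(im['color'][...,::-1],None,fx=.7,fy=.7),cv2.resize(s['color'][140:210,170:270,::-1],None,fx=4,fy=4.2,interpolation=cv2.INTER_CUBIC)]))
E
python3 look3.py s29
```

```text
[0.5227 0.3108 0.0426] [-0.0055  0.0112 -0.9999] 0.04548178532983994 [-0.206  -0.4956  0.5704] [0.0754 0.0908 0.0204] 28.35
```

View pics/s29.png

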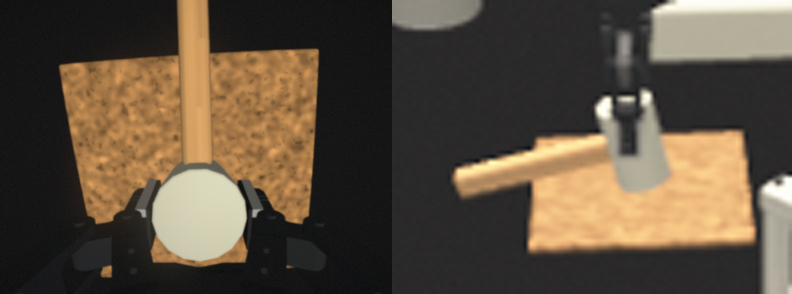

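Call:
{"method": "step_arm", "body": {
  "moves": [
    [0.3,0.004,-0.002,-0.003,0],
    [0.3,0.004,-0.002,-0.003,0],
    [0.3,0.003,-0.001,-0.003,0]
  ],
  "newtons": 20
}}

```text
t: 28.82
tool_pos: [0.5348, 0.3064, 0.0377]
tool_rot: [-0.569, -3.081, -0.016]
contact_force: [-2.7, -1.1, 8.2]
opening: 0.0454
```

```bash
python3 look3.py s30
```

```text
[0.5348 0.3064 0.0377] [-0.0063  0.0119 -0.9999] 0.04539925539327105 [-2.7058 -1.1384  8.2163] [-0.2889  0.8168  0.0051] 28.825
```

View pics/s30.png

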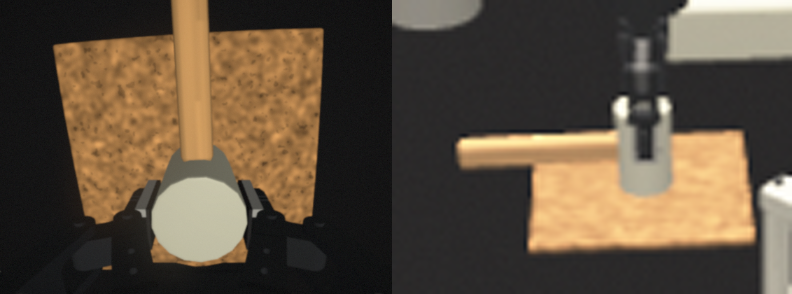

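Call:
{"method": "step_arm", "body": {
  "moves": [
    [0.3,0.002,-0.001,-0.003,0],
    [0.3,0,0,-0.002,0],
    [0.3,0,0,0,0]
  ]
}}

```text
t: 29.3
tool_pos: [0.5367, 0.3058, 0.0372]
tool_rot: [-0.569, -3.077, -0.015]
contact_force: [1.6, -0.8, -1.4]
opening: 0.0455
```

```bash
python3 look3.py s31
```

```text
[0.5367 0.3058 0.0372] [-0.0103  0.0119 -0.9999] 0.045472570866284444 [ 1.5855 -0.8084 -1.3626] [ 0.0473 -0.0384 -0.0575] 29.3
```

View pics/s31.png

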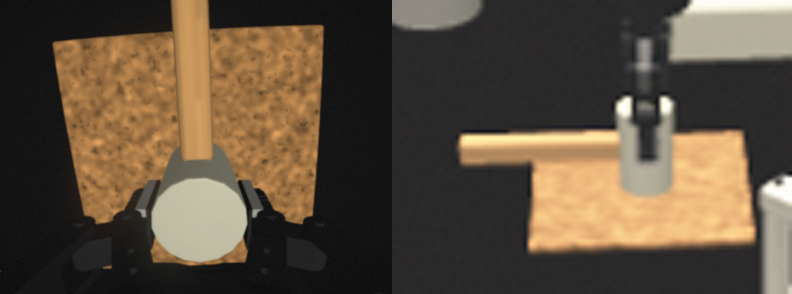

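Call:
{"method": "step_arm", "body": {
  "moves": [
    [0.55,0,0,0,0],
    [0.58,0,0,0,0],
    [0.65,0,0,0,0],
    [0.8,0,0,0,0],
    [1,0,0,0,0],
    [1,0,0,0,0],
    [1,0,0,0,0]
  ]
}}

```text
t: 30.28
tool_pos: [0.5366, 0.3054, 0.0359]
tool_rot: [-0.57, -3.077, -0.015]
contact_force: [-0.0, -0.3, 0.2]
opening: 0.0856
```

```bash
python3 look3.py s32
```

```text
[0.5366 0.3054 0.0359] [-0.0108  0.0115 -0.9999] 0.085616589509564 [-0.0263 -0.2848  0.1966] [-0.0478 -0.069  -0.0041] 30.275
```

View pics/s32.png

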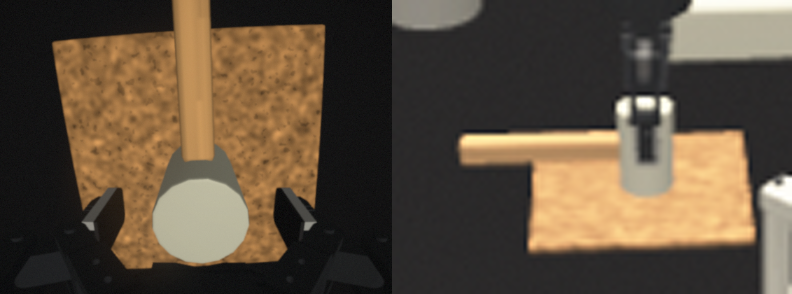

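The mallet now stands level and free. I retreat straight up.

Call:
{"method": "step_arm", "body": {
  "moves": [
    [1,0,0,0.015,0],
    [1,0,0,0.03,0],
    [1,0,0,0.05,0],
    [1,0,0,0.05,0],
    [1,0,0,0.05,0],
    [1,0,0,0.05,0],
    [1,-0.02,0.02,0.02,0],
    [1,-0.05,0.05,0,0],
    [1,-0.05,0.05,0,0],
    [1,0,0,0,0],
    [1,0,0,0,0]
  ]
}}

```text
t: 31.75
tool_pos: [0.4225, 0.4164, 0.3231]
tool_rot: [-0.575, -3.087, -0.032]
contact_force: [0.1, -0.1, 0.3]
opening: 0.0854
```

```bash
python3 - <<'E'
from h import *
o=ctrl.get_obs(); im=ctrl.get_image('top'); s=ctrl.get_image('side'); print(o['tool_pos'],o['contact_force'],o['t'])
cv2.imwrite('pics/f1.png',np.hstack([cv2.resize(im['color'][100:290,60:290,::-1],None,fx=1.7,fy=1.7),cv2.resize(s['color'][100:290,160:390,::-1],None,fx=1.7,fy=1.7)]))
cv2.imwrite('pics/f2.png',cv2.resize(s['color'][140:225,175:305,::-1],None,fx=6,fy=6,interpolation=cv2.INTER_CUBIC))
for q in ['mallet','beaker','jar_a','mat']: print(q,[(np.round(d['bbox']),round(d['p'],2)) for d in ctrl.spot_in(im,q)][:4])
E
```

```text
[0.4225 0.4164 0.3231] [ 0.1464 -0.1246  0.2701] 31.75
mallet [(array([320., 102., 368., 156.]), 0.79), (array([ 97., 202., 131., 264.]), 0.68), (array([314., 296., 380., 330.]), 0.65), (array([390., 202., 436., 259.]), 0.56)]
beaker [(array([238., 248., 263., 275.]), 0.92)]
jar_a [(array([201., 113., 221., 134.]), 0.72), (array([258., 117., 273., 138.]), 0.63), (array([316., 174., 363., 227.]), 0.51), (array([ 97., 202., 132., 264.]), 0.33)]
mat [(array([ 85., 169., 169., 254.]), 0.83)]
```

View pics/f1.png

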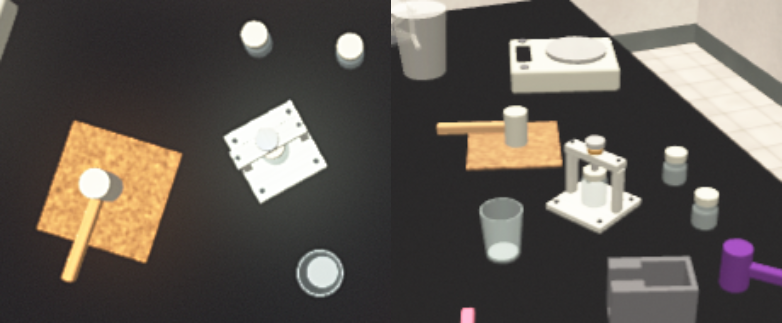

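View pics/f2.png

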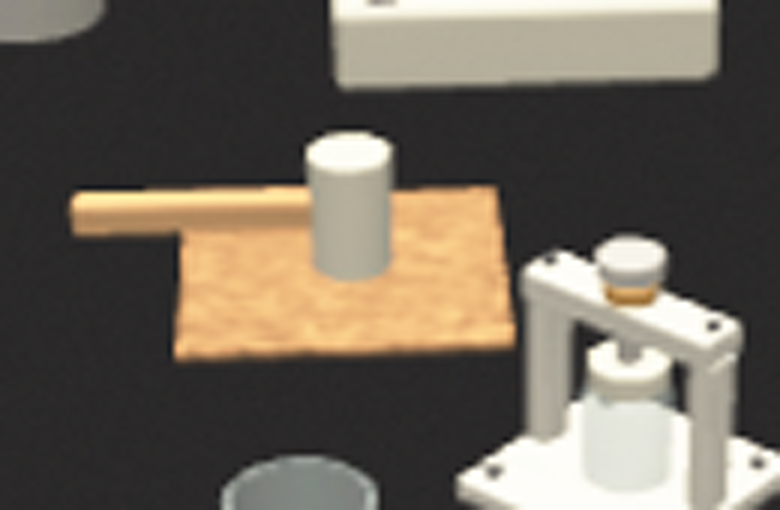

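```bash
python3 -c "
from h import *
print(ctrl.finish_job())"
```

```text
the job is handed in; nothing more can be done
None
```

The job is handed in at about 32 s of the 72 s allowed. The final state looks right in the pictures.

**What I did:**
- I lifted the mallet from the rack by its handle, stood it on the mat and let go. Then I took it by the head and struck the plunger three times.
- The first blow was commanded at about 0.24 m/s and drove the plunger roughly 13 mm. The third reached the stop, with 93 N at the wrist in the last reading against the 120 N limit.
- I then stood the mallet back on the mat, let go and moved the hand clear.

**Last checks:**
- **Plunger:** the button sits about 5 px lower in the side view, which is about 16 mm, so it is fully home. The cap is on the jar, and it was still home after I let go.
- **Mallet:** it stands upright near the mat's centre with the handle level.
- **Beaker and jars:** the detector boxes match the start to within a few pixels.
- **Hand:** nothing touches it, and the contact force is near zero.

**What went wrong or is unconfirmed:**
- **First return to the mat failed:** the mallet had pitched about 5° in the fingers during the blows. After release it rocked over and leaned on its handle end. I regripped the head lightly, pressed it level and let go again.
- **Cameras disagreed:** the wrist and top views differed by about 5 mm in y, so I used positions between the two and the finger centring.
- **Plunger speed was not measured:** I only know the speed I commanded and how far it went.

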